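Draw the green spacer from the parts drawer and hold it datumed in the fixture corner

TASK

Pull the parts drawer of the small steel cabinet fully out to its stop, take the green spacer block out of it and set it upright and flat on the base plate of the corner fixture, its long side along the long fence. Press it firmly into the corner so that it bears on both fences at the same time, and finish while still holding it pressed there with the fingers. Leave the drawer out with the plain silver spacer still in it, and do not disturb the clock or the brass pin fixture.

Things in the scene. Friction and masses are not known exactly. Their poses are not given: they have to be found in the camera images.
- cabinet: Low grey steel cabinet with one blue-fronted drawer, 220 (x) x 280 (y) x 95 (z) mm, fixed to the bench. Origin: centre of its underside; its front (drawer side) faces its own -x. Its x axis points from front to back.
- cabinet_drawer0 (a joint): How far the drawer is pulled out, in m: 0 is shut, 0.150 is out at the stop. It slides along the cabinet's own -x, with light friction of a few newtons, and stays where it is left. Inside it is 246 mm wide (y) and 175 mm deep (x) with 6 mm walls; its inner floor is 22 mm above the bench, its side walls' top 73 mm and its front panel's top 85 mm above the bench. It starts shut or up to 20 mm out.
- cabinet_drawer0_handle (a point): Middle of the drawer's steel bar handle, a level round bar 11 mm thick and 120 mm long along the cabinet's y, 57 mm above the bench and 38 mm below the cabinet's top. The bar's centre line stands 35 mm in front of the drawer's front panel, with free space between and above it. Axes as the cabinet's; it moves with the drawer.
- green_spacer: Green anodized aluminium spacer block, 60 (x) x 40 (y) x 50 (z) mm with two dark bores in its top, 0.2 to 0.4 kg, standing loose on the drawer floor in the front part of the drawer, on its left or right half. When the drawer is at its stop it is clear of the cabinet's top. Origin: centre of its underside; x along its 60 mm side.
- plain_spacer: Plain silver aluminium spacer block of the same shape and size as the green one, loose in the other half of the drawer; it stays in the drawer. Origin: centre of its underside.
- fixture: Steel corner fixture fixed to the bench: base plate 160 (x) x 130 (y) x 12 (z) mm carrying two dark steel fences 14 mm thick that stand 18 mm above the plate. Origin: centre of the plate's underside. The part goes into the corner between the fences, pushed along the fixture's +x and +y. A 50 mm high spacer stands 32 mm above the fences' tops.
- long_fence: The long fence, 105 mm along the fixture's x, on its +y side. Its guiding face looks to the fixture's -y, 40 mm from the plate's centre. Origin: centre of its underside, on the plate. Bearing on it counts from 3 N.
- short_fence: The short fence, 80 mm along the fixture's y, towards its +x end. Its guiding face looks to the fixture's -x, 45 mm from the plate's centre. Origin: centre of its underside, on the plate. Bearing on it counts from 3 N.
- corner (a point): The point on the top of the base plate (12 mm above the bench) where the planes of the two guiding faces meet; axes as the fixture's. A seated spacer has its centre 30 mm towards -x and 20 mm towards -y of it. The faces are not slippery: a spacer pressed hard on one fence or on the plate drags with a friction of about its load and may stop short of the other fence.
- clock: Round black instrument clock with a cream face, 80 mm across, 42 mm high, lying loose face up on the bench beyond the fixture. Bystander. Origin: centre of its underside. Farther off behind it stands a fixed steel hook stand, 190 mm high, with a chrome bezel ring hung on it, out of the way.
- pin_fixture: Brass plate 60 x 60 x 12 mm with four upright brass pins, 34 mm high in all, loose on the bench beyond and right of the corner fixture. Bystander. Origin: centre of its underside.
Mind the look-alikes: they are no part of the job. Of the things that look like the fixture, take the one that is farthest to the robot's left at the start.

How it is judged (in metres and radians):
On the way:
1. the drawer has been pulled out to its stop (within 15 mm) (value of joint cabinet_drawer0 above 0.135 m), for 0.2 s.
At the end, for the whole second after the job is handed in: Fingers, long fence and short fence each bear on the green spacer with over 3 N; it is at rest, within 3 mm of the plate, 4 mm of the corner, 0.06 rad of upright and parallel; drawer out 130 mm or more, plain spacer in it; clock and pin fixture moved under 30 mm (contact force between green_spacer and long_fence above 3 N and contact force between green_spacer and short_fence above 3 N and contact force between the fingers and green_spacer above 3 N and angle between the x axis of green_spacer and the x axis of fixture, either way round below 0.06 rad and angle between green_spacer's own z axis and vertical below 0.06 rad and z of green_spacer in the frame of corner between -0.003 and 0.003 m and x of green_spacer in the frame of corner above -0.034 m and y of green_spacer in the frame of corner above -0.024 m and linear speed of green_spacer below 0.01 m/s and value of joint cabinet_drawer0 above 0.13 m and height (world z) of plain_spacer below 0.05 m and distance of each of clock, pin_fixture from where it was at the start of the episode below 0.03 m); the arm keeps its last pose, push and grip.
It fails at once if the plain spacer is lifted out of the drawer (height (world z) of plain_spacer above 0.06 m).
It fails at once if the clock or the brass pin fixture is shoved more than 30 mm (distance of any of clock, pin_fixture from where it was at the start of the episode above 0.03 m).
It also fails if it takes over 72 s, if anything falls off the work surface, if the arm or the gripper's body presses on something with over 40 N, if the wrist force passes 120 N, or if a joint passes its speed limit or range.

ROBOT

A 7-joint arm with a two-finger parallel gripper is mounted at the origin on the work surface. World frame = base frame: x ahead of the robot, y to its left, z up, the work surface at z = 0. Lengths are in m, angles in degrees, forces in N, time in s.
With the tool pointing down it reaches from about 0.375 to 0.925 m from the base axis. Payload 3.1 kg.
Tool frame: the origin (TCP) lies midway between the tips of the shut fingers; the grasp point (between the pads) lies 19 mm behind it (arm.grasp_offset is the distance from the TCP to the grasp point, in m); z points along the fingers, y is the line along which they close (so a half turn about z gives the same grasp; the last joint's range is limited). The gripper opens to 85 mm and grips with 20 to 120 N. Pads are 22 mm wide; open, the fingers measure 114 mm over their backs; the gripper's body (76 mm by 85 mm) begins 54 mm behind the grasp point. The pads swing forward as they close: fully open they stand 13 mm farther back than shut.
Start: joints at [69.397, 21.939, 2.515, 91.553, -1.026, 66.532, -2.859], TCP at [0.168, -0.628, 0.194] pointing down, gripper open.
Joint ranges: [-149.38, 149.38], [-23.57, 123.04], [-84.95, 90], [0, 143.3], [-89.99, 269.99], [3.08, 112.72], [-163.45, 163.45]. Speed limits (degrees/s): [159.86, 159.86, 180, 180, 180, 180, 180].

INTERFACE

Orientations are given as a 3x3 rotation matrix whose columns are the frame's x, y, z axes.
In Python, from station import arm, optics gives the robot as it stands.
- The arm moves only by the shell command python3 -m pendant 'ROWS' [FORCE]. ROWS is a JSON object of lists of equal length, an entry for each row: "jaw": the finger opening in mm, from 0 to 85.4; "offset": the shift along the tool's x, y, z in mm, a list of three; "dr": the turn, a rotation vector about the tool's x, y, z in degrees, a list of three. In form: {"jaw": [jaw, ...], "offset": [[tx, ty, tz], ...], "dr": [[rx, ry, rz], ...]}. A call has 1 to 20 rows; each row shifts and turns the commanded pose from where the row before left it, along the tool's axes as they then stand; what a row does not reach is not made up. A row lasts 1/12 s, in which the tool goes at most 41.7 mm and 7.16 degrees, less where a joint would pass 70% of its speed; a pose out of reach is approached as far as the arm can. A call is refused whole if a number of a shift passes 41.7 or a number of a turn 7.16, either way. A call with a gripper value outside its range is refused whole. The fingers move at their own pace and stop on an object; FORCE is the grip in N (left out, the last holds). Time passes only in rows, so rows that do not move let the fingers close. It gives the time, the measured TCP pose, the force, the opening and the grip force at its end, in the units of the state.
- arm.read_state(): the state, without advancing time (a new reading comes with each control period).
- optics.get_image(name): name is "scene" or "top" or "wrist"; returns the picture (480x640x3 uint8, red, green, blue); there is no depth.
- optics.camera_params(name): a dict with "fov_y" (degrees; the focal length in pixels is half the picture's height over the tangent of half this angle, whatever the lens; pixels are square), "cx", "cy" (the principal point, pixels), "cam_to_world" (4x4, takes a point from camera to world coordinates). Camera axes: x right, y down, z forward; pixel columns grow to the right and rows downward; lengths in m; the calibration is good to about 2 mm. A picture is of the moment at which its call begins: read the wrist's pose just before it. camera_params takes no time and is no camera call; for the wrist camera it gives the pose at the moment of the call.
- arm.sign_off(): hands the job in; it is judged then, once.
The state is a dict: "time_s": time; "qpos": joint angles; "qvel": joint speeds; "joint_torque": joint torques, N m; "eef_pos": TCP position; "tool_rot": TCP orientation; "ft_force": force on the tool from outside, world axes, zero at the start; "moment": the same for the moment, N m; "finger_gap": opening from 0.0 (shut) to 1.0 (fully open); "gripper_force": force on a finger pad.
Only numpy, scipy, OpenCV 4.12 (cv2) and the standard library are available. Lean on these libraries where they do the work, as an engineer would, in place of code of your own. Each camera call takes 0.05 s, during which the arm holds its last target. There are 200 camera calls.

## Working session

There is one attempt and no reset: what is moved stays moved. The work goes in short steps, Python scripts to look and compute and a shell command to move; the robot and the scene stay as the last step left them, time stands still between calls to the robot, and variables do not carry over. Pictures are saved under pics/ and viewed, at most 10 in all, crops included, and the job is handed in when it is done.

```bash
mkdir -p pics; python3 - <<'E'
from station import arm, optics
import cv2, numpy as np
for n in ["scene","top"]:
    im=optics.get_image(n); cv2.imwrite(f"pics/{n}0.png",im[:,:,::-1])
    p=optics.camera_params(n); print(n,p["fov_y"],p["cx"],p["cy"],np.round(p["cam_to_world"],3).tolist(),p.keys())
s=arm.read_state(); print(s["time_s"],s["eef_pos"],np.round(s["tool_rot"],3).tolist(),arm.grasp_offset)
E
```

```text
scene 57.925490648466855 320.2776403499575 236.23056381114455 [[-0.869, 0.325, -0.374, 0.896], [0.495, 0.556, -0.667, 0.642], [-0.009, -0.765, -0.644, 0.69], [0.0, 0.0, 0.0, 1.0]] dict_keys(['fov_y', 'cx', 'cy', 'cam_to_world'])
top 47.998329139103156 322.08280114512485 239.99149863087976 [[0.19, -0.961, 0.201, 0.312], [-0.982, -0.187, 0.033, 0.002], [0.006, -0.204, -0.979, 1.18], [0.0, 0.0, 0.0, 1.0]] dict_keys(['fov_y', 'cx', 'cy', 'cam_to_world'])
0.1 [ 0.16798329 -0.62695189  0.19250081] [[0.966, 0.259, -0.001], [0.259, -0.966, 0.002], [-0.0, -0.002, -1.0]] 0.0187
```

View pics/scene0.png

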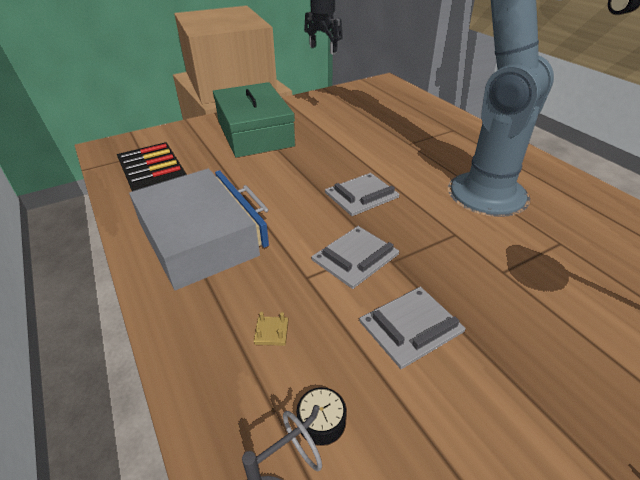

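View pics/top0.png

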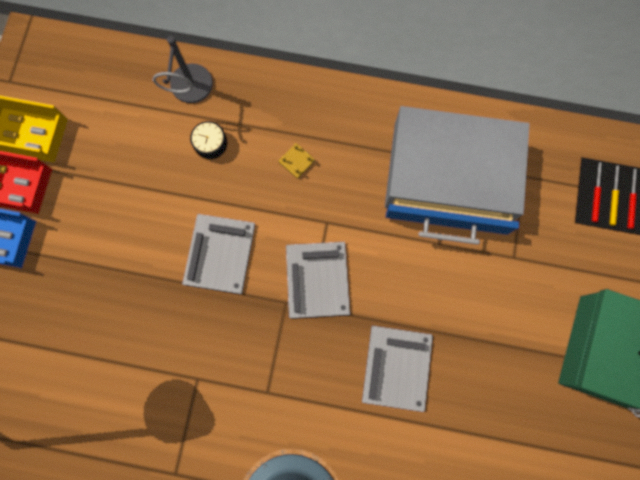

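In the top picture, three things could be taken for the fixture: (219,254), (319,280) and (398,368). Picture left is the robot's left, so I choose (219,254). The cabinet handle is at about (450,238), the clock at (208,139) and the pin fixture at (297,161). Next is one enlarged crop to check the fixture and the handle.

```bash
python3 - <<'E'
import cv2, numpy as np
im=cv2.imread("pics/top0.png")
a=cv2.resize(im[205:305,170:270],(400,400),interpolation=cv2.INTER_CUBIC)
b=cv2.resize(im[170:270,385:485],(0,0),fx=4,fy=4,interpolation=cv2.INTER_CUBIC)
b2=cv2.resize(im[195:245,380:530],(800,200)[:2] if 0 else (600,200),interpolation=cv2.INTER_CUBIC)
o=np.zeros((600,800,3),np.uint8); o[:400,:400]=a; o[400:,:600]=b2
s=cv2.imread("pics/scene0.png"); o[:400,400:]=cv2.resize(s[280:380,350:475],(400,400*100//125),interpolation=cv2.INTER_CUBIC) if 0 else cv2.resize(s[275:375,360:460],(400,400),interpolation=cv2.INTER_CUBIC)
cv2.imwrite("pics/crop1.png",o)
E
cat > h.py <<'E'
from station import arm, optics
import numpy as np, cv2
def ray(n,uv,z,p=None):
    p=p or optics.camera_params(n); T=np.array(p["cam_to_world"]); f=240/np.tan(np.radians(p["fov_y"]/2))
    d=T[:3,:3]@np.array([(uv[0]-p["cx"])/f,(uv[1]-p["cy"])/f,1]); o=T[:3,3]
    return o+d*(z-o[2])/d[2]
def proj(n,P,p=None):
    p=p or optics.camera_params(n); T=np.array(p["cam_to_world"]); f=240/np.tan(np.radians(p["fov_y"]/2))
    c=T[:3,:3].T@(np.array(P)-T[:3,3]); return np.array([p["cx"]+f*c[0]/c[2],p["cy"]+f*c[1]/c[2]])
E
```

```text
(no output)
```

View pics/crop1.png

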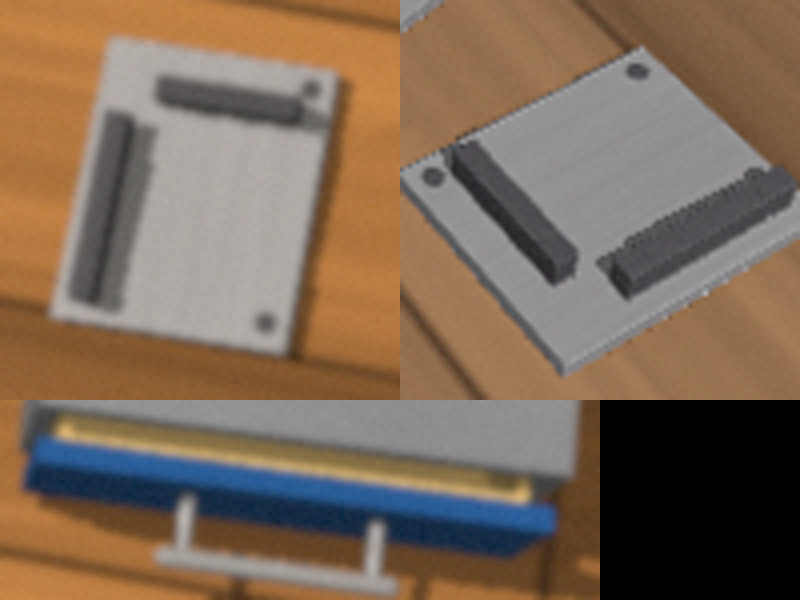

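```bash
python3 - <<'E'
from h import *
c=[ray("top",u,.012) for u in [(198,214.5),(255,223),(242,293.5),(183,283.5)]]  # +x+y,+x-y,-x-y,-x+y
print(np.round(c,4).tolist()); cen=np.mean(c,0)
ex=(c[0]+c[1]-c[2]-c[3]);lx=np.linalg.norm(ex)/2;ex/=np.linalg.norm(ex)
ey=(c[0]+c[3]-c[1]-c[2]);ly=np.linalg.norm(ey)/2
print("fix",cen,lx,ly,np.degrees(np.arctan2(ex[1],ex[0])),np.degrees(np.arctan2(-ey[0],ey[1])))
h=[ray("top",u,.057) for u in [(419.3,233.3),(478.8,241.3)]]; d=h[0]-h[1]
print("handle",h,np.mean(h,0),np.linalg.norm(d),np.degrees(np.arctan2(-d[0],d[1])))
print("clock",ray("top",(208,139),.04),"pin",ray("top",(297,161),.02))
print(proj("scene",np.mean(h,0)),proj("scene",cen))
E
```

```text
[[0.5561, 0.3241, 0.012], [0.5613, 0.1951, 0.012], [0.4025, 0.189, 0.012], [0.3993, 0.3196, 0.012]]
fix [0.47978793 0.25695396 0.012     ] 0.15785706716252917 0.12983225189671382 1.9187888658159986 1.8497099766669625
handle [array([ 0.59657275, -0.16138254,  0.057     ]), array([ 0.60354407, -0.28863335,  0.057     ])] [ 0.60005841 -0.22500795  0.057     ] 0.12744163352129384 3.1357636023744355
clock [0.72458876 0.3355594  0.04      ] pin [0.71891829 0.13140923 0.02      ]
[254.39026635 198.68916527] [410.54264829 322.22965206]
```

The crop confirms it: the left fixture has its long fence on the robot's left and its short fence on the far side. The handle ends are at (419,233) and (479,241). Now I rise, turn the jaws across the handle and go there.

```bash
python3 -m pendant '{"jaw":[34,34,34,34,34,34,34,34,34,34,34,34,34,34,34,34,34,34,34,34],"offset":[[0,0,-9],[0,0,-9],[0,0,-9],[0,0,-9],[0,0,-9],[0,0,-9],[0,0,-9],[0,0,-9],[0,0,-9],[0,0,-9],[0,0,-9],[0,0,-9],[25,30,0],[25,30,0],[25,30,0],[25,30,0],[25,30,0],[25,30,0],[25,30,0],[25,30,0]],"dr":[[0,0,-6.5],[0,0,-6.5],[0,0,-6.5],[0,0,-6.5],[0,0,-6.5],[0,0,-6.5],[0,0,-6.5],[0,0,-6.5],[0,0,-6.5],[0,0,-6.5],[0,0,-6.5],[0,0,-6.5],[0,0,0],[0,0,0],[0,0,0],[0,0,0],[0,0,0],[0,0,0],[0,0,0],[0,0,0]]}' 60
python3 -m pendant '{"jaw":[34,34,34,34,34,34,34,34,34],"offset":[[25,30,0],[25,30,0],[25,30,0],[25,30,0],[25,30,0],[25,20,20],[20,0,30],[0,0,0],[0,0,0]],"dr":[[0,0,0],[0,0,0],[0,0,0],[0,0,0],[0,0,0],[0,0,0],[0,0,0],[0,0,0],[0,0,0]]}'
python3 - <<'E'
from h import *
p=optics.camera_params("wrist"); im=optics.get_image("wrist"); cv2.imwrite("pics/w1.png",im[:,:,::-1])
print(proj("wrist",[.600,-.225,.057],p)); s=arm.read_state(); print(s["time_s"],s["eef_pos"],np.round(s["tool_rot"],3).tolist())
np.save("w1.npy",p,allow_pickle=True)
E
```

```text
time_s: 1.77
eef_pos: [0.3981, -0.4138, 0.3012]
tool_rot: [[-0.052, 0.999, -0.001], [0.999, 0.052, 0.0], [0.001, -0.001, -1.0]]
ft_force: [0.6, -1.0, 0.1]
finger_gap: 0.394
gripper_force: 0.0
time_s: 2.52
eef_pos: [0.5557, -0.2338, 0.2478]
tool_rot: [[-0.057, 0.998, -0.008], [0.998, 0.057, 0.003], [0.004, -0.008, -1.0]]
ft_force: [-0.5, -0.9, 1.5]
finger_gap: 0.401
gripper_force: 0.0
[375.40964674 195.72675475]
2.5667 [ 0.55711426 -0.23689275  0.25034242] [[-0.053, 0.999, -0.003], [0.999, 0.053, 0.0], [0.0, -0.003, -1.0]]
```

View pics/w1.png

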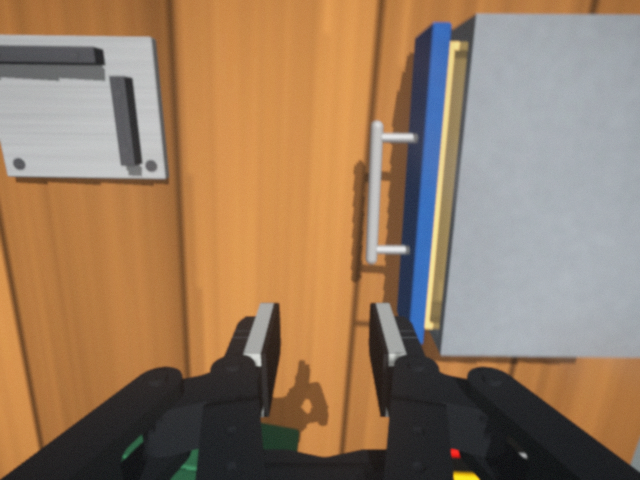

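The wrist view shows the bar from (377,123) to (371,262), within 3 px of the prediction.

```bash
python3 - <<'E'
from h import *
p=np.load("w1.npy",allow_pickle=True).item(); a,b=ray("wrist",(376.5,123),.057,p),ray("wrist",(371.5,262),.057,p); d=a-b; m=(a+b)/2
print(a,b,m,np.linalg.norm(d),np.degrees(np.arctan2(-d[0],d[1])))
s=arm.read_state(); print((s["tool_rot"].T@(np.append(m[:2],.041)-s["eef_pos"])*1000).round(1) if hasattr(s["tool_rot"],"T") else np.array(s["tool_rot"]).T@(np.append(m[:2],.041)-s["eef_pos"])*1000)
E
```

```text
[ 0.59499246 -0.16170038  0.057     ] [ 0.6022768  -0.28904275  0.057     ] [ 0.59863463 -0.22537157  0.057     ] 0.12755053869247865 3.2739108832187975
[  9.2  42.7 209.2]
```

```bash
python3 -m pendant '{"jaw":[34,34,34,34,34,34,34,34,34,5,5,5,5,5],"offset":[[3,14,15],[3,14,15],[3,14,15],[0,0,35],[0,0,35],[0,0,35],[0,0,30],[0,0,28],[0,0,0],[0,0,0],[0,0,0],[0,0,0],[0,0,0],[0,0,0]],"dr":[[0,0,0],[0,0,0],[0,0,0],[0,0,0],[0,0,0],[0,0,0],[0,0,0],[0,0,0],[0,0,0],[0,0,0],[0,0,0],[0,0,0],[0,0,0],[0,0,0]]}' 60
```

```text
time_s: 3.73
eef_pos: [0.6015, -0.2264, 0.0462]
tool_rot: [[-0.052, 0.999, 0.004], [0.999, 0.052, -0.002], [-0.002, 0.004, -1.0]]
ft_force: [0.2, -0.1, 0.3]
finger_gap: 0.062
gripper_force: 0.0
```

```bash
python3 - <<'E'
from h import *
s=arm.read_state(); print(s["time_s"],s["eef_pos"],s["finger_gap"],s["gripper_force"])
w=optics.get_image("wrist"); t=optics.get_image("scene")
o=np.hstack([cv2.resize(w,(400,300)),cv2.resize(t[120:270,180:380],(400,300))])
cv2.imwrite("pics/w2.png",o[:,:,::-1])
E
```

```text
3.7333 [ 0.6015103  -0.22638971  0.04618114] 0.0616396880725157 0.0
```

View pics/w2.png

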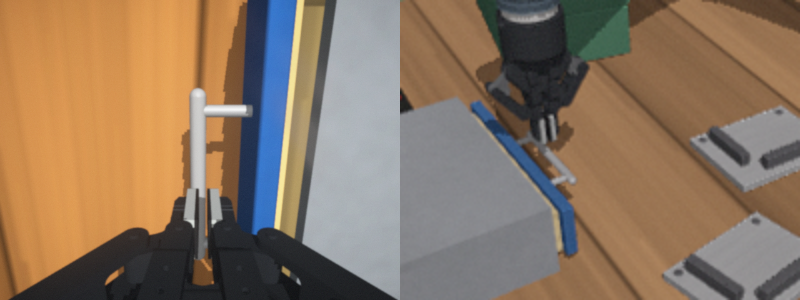

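```bash
python3 - <<'E'
from h import *
s=arm.read_state()
for P in [[.595,-.1652,.057],[.602,-.285,.057],[.5986,-.2254,.057],s["eef_pos"]]: print(proj("wrist",P)*.625,(proj("scene",P)-[180,120])*2+[400,0])
w=optics.get_image("wrist"); t=optics.get_image("scene")
o=np.hstack([cv2.resize(w[270:470,220:420],(400,400),interpolation=cv2.INTER_CUBIC),cv2.resize(t[160:220,220:280],(400,400),interpolation=cv2.INTER_CUBIC)])
cv2.imwrite("pics/w3.png",o[:,:,::-1])
E
```

```text
[199.22853426  99.4304639 ] [571.90461489 180.58833845]
[200.79184732 254.28633906] [529.37483501 134.9804227 ]
[200.20659018 184.90950228] [549.72454896 156.88663837]
[202.97339457 178.98734636] [549.06607836 164.79505996]
```

View pics/w3.png

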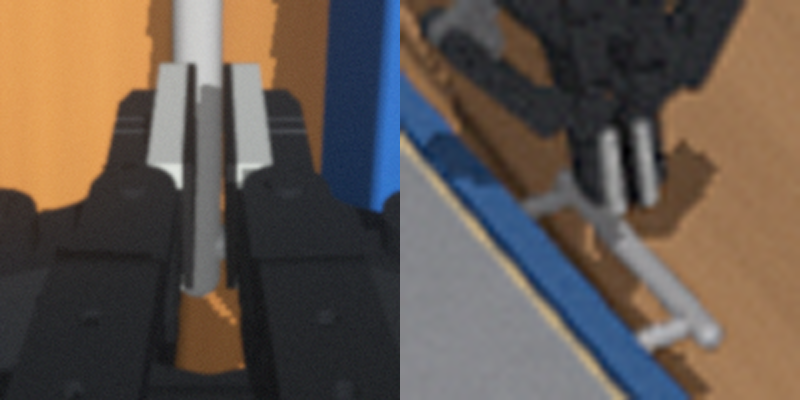

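```bash
python3 - <<'E'
from h import *
p=optics.camera_params("wrist"); f=240/np.tan(np.radians(p["fov_y"]/2)); T=np.array(p["cam_to_world"]); s=arm.read_state()
print("f",f,"cam",T[:3,3].round(4),"eef",s["eef_pos"],"q",np.round(s["qpos"],2),s["time_s"])
print("depth TCP",s["eef_pos"]-T[:3,3], "depth by gap w1",f*.0336/90)
# triangulate mid fingertips: wrist px, scene px
def l(n,u): a=ray(n,u,0.);b=ray(n,u,.2);return a,(b-a)/np.linalg.norm(b-a)
a,d=l("wrist",(220+209/2,270+64/2)); b,e=l("scene",(220+(630-400)/6.667,160+205/6.667))
k=np.linalg.lstsq(np.c_[d,-e],b-a,rcond=None)[0]; print(a+k[0]*d,b+k[1]*e)
E
```

```text
f 414.59439471326357 cam [ 0.5956 -0.146   0.2255] eef [ 0.6000464  -0.22572716  0.04435444] q [ 36.12  32.59 -24.83  97.99  16.47  53.     7.75] 3.9333
depth TCP [ 0.00445004 -0.0797042  -0.18112974] depth by gap w1 0.1547819073596184
[ 0.59924305 -0.21297913  0.08743867] [ 0.60092559 -0.21390713  0.08793323]
```

The fingers closed above the bar: the tips show about 30 mm higher than the TCP suggests. I reopen, go 30 mm lower, still clear of the bench, and close again.

```bash
python3 -m pendant '{"jaw":[34,34,34,34,34,34,34,5,5,5,5,5],"offset":[[0,0,0],[0,0,0],[0,0,0],[0,-1,15],[0,0,15],[0,0,0],[0,0,0],[0,0,0],[0,0,0],[0,0,0],[0,0,0],[0,0,0]],"dr":[[0,0,0],[0,0,0],[0,0,0],[0,0,0],[0,0,0],[0,0,0],[0,0,0],[0,0,0],[0,0,0],[0,0,0],[0,0,0],[0,0,0]]}' 60
```

```text
time_s: 4.93
eef_pos: [0.5993, -0.2258, 0.0144]
tool_rot: [[-0.052, 0.999, 0.001], [0.999, 0.052, -0.0], [-0.0, 0.001, -1.0]]
ft_force: [1.0, 0.8, 0.1]
finger_gap: 0.099
gripper_force: 58.7
```

```bash
python3 -m pendant '{"jaw":[5,5,5,5,5,5,5,5,5,5,5,5],"offset":[[0,-5,0],[0,-10,0],[0,-15,0],[0,-15,0],[0,-15,0],[0,-15,0],[0,-15,0],[0,-15,0],[0,-13,0],[0,-8,0],[0,0,0],[0,0,0]],"dr":[[0,0,0],[0,0,0],[0,0,0],[0,0,0],[0,0,0],[0,0,0],[0,0,0],[0,0,0],[0,0,0],[0,0,0],[0,0,0],[0,0,0]]}' 60
```

```text
time_s: 5.93
eef_pos: [0.4716, -0.2321, 0.0143]
tool_rot: [[-0.052, 0.999, -0.002], [0.999, 0.052, -0.0], [0.0, -0.002, -1.0]]
ft_force: [-1.4, 1.5, 4.2]
finger_gap: 0.097
gripper_force: 60.0
```

```bash
python3 -m pendant '{"jaw":[5,5,5,5,5],"offset":[[0,-5,0],[0,-5,0],[0,-3,0],[0,0,0],[0,0,0]],"dr":[[0,0,0],[0,0,0],[0,0,0],[0,0,0],[0,0,0]]}' 60
python3 -m pendant '{"jaw":[5,5,5,5],"offset":[[0,-4,0],[0,-3,0],[0,0,0],[0,0,0]],"dr":[[0,0,0],[0,0,0],[0,0,0],[0,0,0]]}' 60
```

```text
time_s: 6.35
eef_pos: [0.4617, -0.2327, 0.0143]
tool_rot: [[-0.053, 0.999, 0.003], [0.999, 0.053, -0.0], [-0.0, 0.003, -1.0]]
ft_force: [2.9, 2.2, 3.0]
finger_gap: 0.093
gripper_force: 59.8
time_s: 6.68
eef_pos: [0.4622, -0.2327, 0.0145]
tool_rot: [[-0.055, 0.998, 0.018], [0.998, 0.055, -0.001], [-0.002, 0.018, -1.0]]
ft_force: [15.7, 1.4, -12.7]
finger_gap: 0.093
gripper_force: 58.8
```

```bash
python3 -m pendant '{"jaw":[34,34,34,34,34,34,34,34,34,34,34,34,34,34,34],"offset":[[0,5,0],[0,2,0],[0,0,0],[0,0,0],[0,0,-20],[0,0,-35],[0,0,-35],[0,0,-35],[-20,15,-33],[-20,15,-32],[-20,15,-32],[-20,15,-32],[0,0,-10],[0,0,0],[0,0,0]],"dr":[[0,0,0],[0,0,0],[0,0,0],[0,0,0],[0,0,0],[0,0,0],[0,0,0],[0,0,0],[0,0,0],[0,0,0],[0,0,0],[0,0,0],[0,0,0],[0,0,0],[0,0,0]]}' 60
python3 - <<'E'
from h import *
p=optics.camera_params("wrist"); im=optics.get_image("wrist"); cv2.imwrite("pics/w4.png",im[:,:,::-1])
np.save("w4.npy",p,allow_pickle=True); s=arm.read_state(); print(s["time_s"],s["eef_pos"],s["qpos"])
E
```

```text
time_s: 7.93
eef_pos: [0.5229, -0.3094, 0.277]
tool_rot: [[-0.052, 0.999, -0.002], [0.999, 0.052, 0.001], [0.001, -0.002, -1.0]]
ft_force: [-0.6, 0.1, -1.1]
finger_gap: 0.4
gripper_force: 0.0
7.9833 [ 0.52211183 -0.30852357  0.27568044] [ 49.11620309  16.26424173 -27.31686907  90.80823098   7.62960051
  75.04812807  23.75633795]
```

View pics/w4.png

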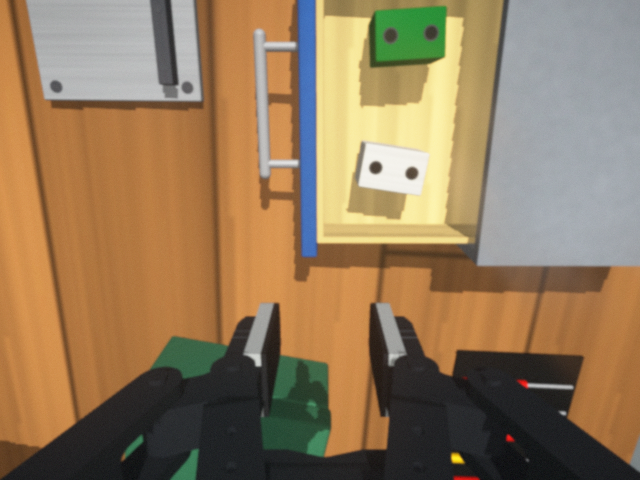

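The green spacer has its bores at (391,35) and (431,33). The silver one has bores at (376,167) and (412,173). The drawer is out.

```bash
python3 - <<'E'
from h import *
p=np.load("w4.npy",allow_pickle=True).item(); im=cv2.imread("pics/w4.png"); g=cv2.cvtColor(im,cv2.COLOR_BGR2GRAY).astype(float)
hs=cv2.cvtColor(im,cv2.COLOR_BGR2HSV)
def bore(u,v,r=9,t=60):
    w=g[v-r:v+r+1,u-r:u+r+1]; m=np.clip(np.median(w)*.9-w,0,None); y,x=np.mgrid[v-r:v+r+1,u-r:u+r+1]; return (m*x).sum()/m.sum(),(m*y).sum()/m.sum()
for nm,us in dict(green=[(391,35),(431,33)],silver=[(376,167),(412,173)]).items():
    b=[bore(*u) for u in us]; P=[ray("wrist",u,.072,p) for u in b]; d=P[1]-P[0]
    print(nm,np.round(b,1).tolist(),np.mean(P,0).round(4),np.linalg.norm(d),np.degrees(np.arctan2(d[1],d[0])))
print("front top edge",ray("wrist",(300,130),.085,p),"inner +y wall? handle",ray("wrist",(262,103),.057,p))
E
```

```text
green [[390.3, 35.1], [430.8, 32.2]] [ 0.5874 -0.1646  0.072 ] 0.03407524217776352 6.566227424843678
silver [[375.3, 167.2], [411.4, 172.9]] [ 0.5847 -0.2791  0.072 ] 0.03407257388034936 -5.781422658903668
front top edge [ 0.49786688 -0.24715811  0.085     ] inner +y wall? handle [ 0.46065236 -0.22634293  0.057     ]
```

```bash
python3 -m pendant '{"jaw":[66,66,66,66,66,66,66,66,66,66,66,66,66,66,66,66,66,66,66,66],"offset":[[0,0,0],[0,0,0],[0,0,0],[0,0,0],[0,0,0],[0,0,0],[0,0,0],[0,0,0],[0,0,0],[0,0,0],[0,0,0],[0,0,0],[0,0,0],[20.3,-33.8,0],[20.3,-33.8,0],[20.3,-33.8,0],[20.3,-33.8,0],[0,0,35],[0,0,35],[0,0,30]],"dr":[[0,0,6.65],[0,0,6.65],[0,0,6.65],[0,0,6.65],[0,0,6.65],[0,0,6.65],[0,0,6.65],[0,0,6.65],[0,0,6.65],[0,0,6.65],[0,0,6.65],[0,0,6.65],[0,0,6.65],[0,0,0],[0,0,0],[0,0,0],[0,0,0],[0,0,0],[0,0,0],[0,0,0]]}' 60
python3 -m pendant '{"jaw":[66,66,66,66,66,66],"offset":[[0,0,35],[0,0,30],[0,0,20],[0,0,15],[0,0,10],[0,0,0]],"dr":[[0,0,0],[0,0,0],[0,0,0],[0,0,0],[0,0,0],[0,0,0]]}' 60
python3 - <<'E'
from h import *
s=arm.read_state(); R=np.array(s["tool_rot"]); print(s["eef_pos"],(R.T@(np.array([.5874,-.1646,.03])-s["eef_pos"])*1000).round(1),s["qpos"][6],np.degrees(np.arctan2(R[1,0],R[0,0])))
w=optics.get_image("wrist"); t=optics.get_image("scene")
o=np.hstack([cv2.resize(w,(400,300)),cv2.resize(t[100:250,160:360],(400,300),interpolation=cv2.INTER_CUBIC)])
cv2.imwrite("pics/w5.png",o[:,:,::-1])
E
```

```text
time_s: 9.65
eef_pos: [0.5863, -0.1631, 0.1736]
tool_rot: [[0.993, 0.119, -0.006], [0.119, -0.993, 0.001], [-0.005, -0.002, -1.0]]
ft_force: [0.1, -0.3, -1.0]
finger_gap: 0.775
gripper_force: 0.0
time_s: 10.15
eef_pos: [0.5843, -0.1645, 0.0631]
tool_rot: [[0.993, 0.115, -0.009], [0.115, -0.993, 0.003], [-0.009, -0.004, -1.0]]
ft_force: [-0.2, 0.2, -1.3]
finger_gap: 0.773
gripper_force: 0.0
[ 0.58427503 -0.16452512  0.06313588] [ 3.4  0.6 33.1] -80.0887324663315 6.622420593959674
```

View pics/w5.png

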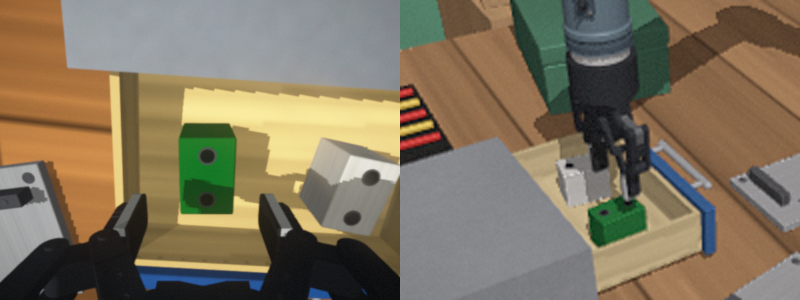

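The fingers straddle the green block, which is centred at (207,175) in the left half. The tips are still above it and the silver block is clear, so I descend in small steps.

```bash
python3 -m pendant '{"jaw":[66,66,66,66,66],"offset":[[3,0,12],[0,0,12],[0,0,10],[0,0,0],[0,0,0]],"dr":[[0,0,0],[0,0,0],[0,0,0],[0,0,0],[0,0,0]]}' 60
python3 -m pendant '{"jaw":[66,66,66,66,66],"offset":[[0,0,7],[0,0,6],[0,0,6],[0,0,0],[0,0,0]],"dr":[[0,0,0],[0,0,0],[0,0,0],[0,0,0],[0,0,0]]}' 60
python3 - <<'E'
from h import *
w=optics.get_image("wrist"); t=optics.get_image("scene")
o=np.hstack([cv2.resize(w[120:420,120:520],(400,300)),cv2.resize(t[140:230,220:340],(400,300),interpolation=cv2.INTER_CUBIC)])
cv2.imwrite("pics/w6.png",o[:,:,::-1])
E
```

```text
time_s: 10.67
eef_pos: [0.5911, -0.1656, 0.0325]
tool_rot: [[0.993, 0.114, -0.003], [0.114, -0.993, 0.001], [-0.002, -0.001, -1.0]]
ft_force: [0.8, -0.4, 0.2]
finger_gap: 0.771
gripper_force: 0.0
time_s: 11.08
eef_pos: [0.5917, -0.1658, 0.0141]
tool_rot: [[0.993, 0.114, -0.001], [0.114, -0.993, 0.0], [-0.001, -0.0, -1.0]]
ft_force: [0.5, 1.0, 0.6]
finger_gap: 0.777
gripper_force: 0.0
```

View pics/w6.png

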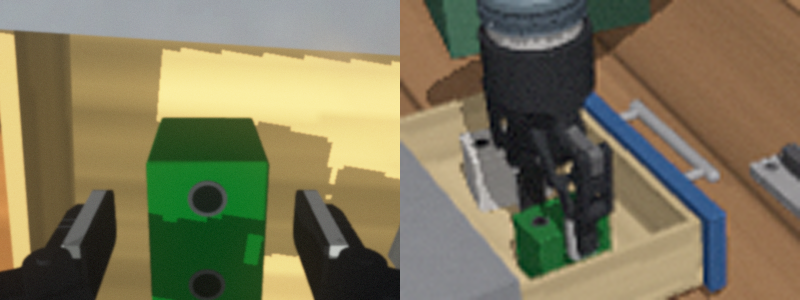

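The TCP is at 14 mm with no contact and the pads are beside the block's upper part, so I close here.

```bash
python3 -m pendant '{"jaw":[66,66,30,30,30,30,30,30],"offset":[[-4,0,2],[0,0,0],[0,0,0],[0,0,0],[0,0,0],[0,0,0],[0,0,0],[0,0,0]],"dr":[[0,0,0],[0,0,0],[0,0,0],[0,0,0],[0,0,0],[0,0,0],[0,0,0],[0,0,0]]}' 80
python3 -m pendant '{"jaw":[30,30,30,30,30,30,30],"offset":[[0,0,0],[0,0,-5],[0,0,-15],[0,0,-30],[0,0,-40],[0,0,-30],[0,0,0]],"dr":[[0,0,0],[0,0,0],[0,0,0],[0,0,0],[0,0,0],[0,0,0],[0,0,0]]}' 80
python3 - <<'E'
from h import *
s=arm.read_state(); print(s["eef_pos"],s["finger_gap"]*85.4)
w=optics.get_image("wrist"); t=optics.get_image("scene")
cv2.imwrite("pics/w7a.png",w[:,:,::-1]); np.save("w7.npy",optics.camera_params("wrist"),allow_pickle=True)
cv2.imwrite("pics/w7s.png",t[:,:,::-1])
o=np.hstack([cv2.resize(w[120:420,120:520],(400,300)),cv2.resize(t[90:240,200:400],(400,300),interpolation=cv2.INTER_CUBIC)])
cv2.imwrite("pics/w7.png",o[:,:,::-1])
E
```

```text
time_s: 11.85
eef_pos: [0.589, -0.1664, 0.0134]
tool_rot: [[0.993, 0.114, 0.001], [0.114, -0.993, -0.0], [0.001, 0.0, -1.0]]
ft_force: [0.5, -0.3, 2.5]
finger_gap: 0.449
gripper_force: 81.1
time_s: 12.43
eef_pos: [0.5934, -0.1671, 0.14]
tool_rot: [[0.993, 0.114, 0.012], [0.114, -0.993, -0.003], [0.012, 0.005, -1.0]]
ft_force: [1.0, 0.1, -0.8]
finger_gap: 0.453
gripper_force: 81.1
[ 0.59344167 -0.16714209  0.1399745 ] 38.67861247072277
```

View pics/w7.png

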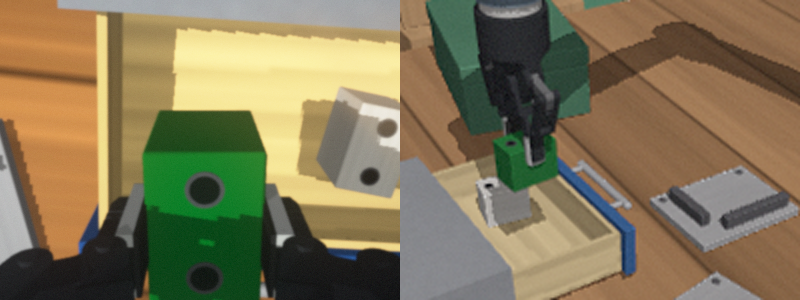

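The green spacer is held and lifted, and the silver one is still in the drawer. My picture views are used up, so I'll measure numerically from here.

```bash
python3 - <<'E'
from h import *
im=cv2.imread("pics/top0.png")
# rectify z=.012 plane, 1px = 0.5mm, around fixture
x0,y0=.60,.36; src=[];dst=[]
for X,Y in [(.6,.36),(.6,.16),(.36,.16),(.36,.36)]:
    src.append(proj("top",[X,Y,.012])); dst.append([(y0-Y)/.0005,(x0-X)/.0005])
H=cv2.getPerspectiveTransform(np.float32(src),np.float32(dst)); r=cv2.warpPerspective(im,H,(400,480))
hs=cv2.cvtColor(r,cv2.COLOR_BGR2HSV); m=((hs[...,1]<70)&(hs[...,2]>50)).astype(np.uint8)*255
m=cv2.morphologyEx(m,cv2.MORPH_CLOSE,np.ones((15,15))); m=cv2.morphologyEx(m,cv2.MORPH_OPEN,np.ones((15,15)))
c=max(cv2.findContours(m,0,2)[0],key=cv2.contourArea); (u,v),wh,a=cv2.minAreaRect(c)
print("fix",x0-v*.0005,y0-u*.0005,np.array(wh)*.0005,a)
p=np.load("w7.npy",allow_pickle=True).item(); g=cv2.cvtColor(cv2.imread("pics/w7a.png"),cv2.COLOR_BGR2GRAY).astype(float)
T=np.array(p["cam_to_world"]); s=arm.read_state(); R=np.array(s["tool_rot"]); t=s["eef_pos"]
def bore(u,v,r=20):
    w=g[v-r:v+r+1,u-r:u+r+1]; mm=np.clip(45-w,0,None)if 0 else np.clip(np.percentile(w,30)-w,0,None); y,x=np.mgrid[v-r:v+r+1,u-r:u+r+1]; return (mm*x).sum()/mm.sum(),(mm*y).sum()/mm.sum()
b=[(325,310),(324,397)]; print([bore(*q) for q in b])
for q in b: print("tool frame mm",(R.T@(ray("wrist",q,t[2]+.0586,p)-t)*1000).round(1))
E
```

```text
fix 0.47956524658203126 0.2583905792236328 [0.16095329 0.13180879] 88.32760620117188
[(np.float64(323.4345825115056), np.float64(310.5930309007232)), (np.float64(324.1629242819843), np.float64(397.9430809399478))]
tool frame mm [ 15.6  -1.5 -58.6]
tool frame mm [-18.3  -1.9 -58.6]
```

```bash
python3 -m pendant '{"jaw":[30,30,30,30,30,30,30,30,30,30,30,30,30,30,30,30,30],"offset":[[0,0,-10],[-4,-18,-10],[-8,-36.4,0],[-8,-36.4,0],[-8,-36.4,0],[-8,-36.4,0],[-8,-36.4,0],[-8,-36.4,0],[-8,-36.4,0],[-8,-36.4,0],[-8,-36.4,0],[-8,-36.4,0],[-8,-36.4,0],[-4,-18,20],[0,0,35],[0,0,25],[0,0,0]],"dr":[[0,0,2.4],[0,0,2.4],[0,0,0],[0,0,0],[0,0,0],[0,0,0],[0,0,0],[0,0,0],[0,0,0],[0,0,0],[0,0,0],[0,0,0],[0,0,0],[0,0,0],[0,0,0],[0,0,0],[0,0,0]]}' 80
python3 -m pendant '{"jaw":[30,30],"offset":[[0,0,0],[0,0,0]],"dr":[[0,0,0],[0,0,0]]}' 80
python3 - <<'E'
from h import *
s=arm.read_state();R=np.array(s["tool_rot"]); print(s["eef_pos"],s["ft_force"],(R.T@(np.array([.4837,.2663,.0104])-s["eef_pos"])*1000).round(1),np.degrees(np.arctan2(R[1,0],R[0,0])))
E
```

```text
time_s: 13.95
eef_pos: [0.4703, 0.2624, 0.0643]
tool_rot: [[0.999, 0.033, -0.016], [0.033, -0.999, -0.009], [-0.017, 0.008, -1.0]]
ft_force: [-1.3, -1.4, -3.5]
finger_gap: 0.453
gripper_force: 81.2
time_s: 14.12
eef_pos: [0.4781, 0.2663, 0.0725]
tool_rot: [[1.0, 0.03, -0.001], [0.03, -1.0, -0.0], [-0.001, 0.0, -1.0]]
ft_force: [-0.0, -0.1, -2.8]
finger_gap: 0.443
gripper_force: 81.2
[0.47806693 0.26629656 0.07249222] [-0.03620901 -0.08836367 -2.82742734] [ 5.7  0.2 62.1] 1.7136617961868321
```

```bash
python3 -m pendant '{"jaw":[30,30,30,30,30,30],"offset":[[0,0,20],[0,0,20],[0,0,15],[0,0,6],[0,0,0],[0,0,0]],"dr":[[0,0,0],[0,0,0],[0,0,0],[0,0,0],[0,0,0],[0,0,0]]}' 80
python3 -m pendant '{"jaw":[30,30,30,30,30],"offset":[[0,0,2],[0,0,2],[0,0,2],[0,0,0],[0,0,0]],"dr":[[0,0,0],[0,0,0],[0,0,0],[0,0,0],[0,0,0]]}' 80
```

```text
time_s: 14.62
eef_pos: [0.4796, 0.2672, 0.0132]
tool_rot: [[1.0, 0.03, 0.002], [0.03, -1.0, 0.001], [0.002, -0.001, -1.0]]
ft_force: [0.5, 0.1, -2.8]
finger_gap: 0.453
gripper_force: 81.4
time_s: 15.03
eef_pos: [0.4783, 0.2668, 0.0059]
tool_rot: [[1.0, 0.031, 0.0], [0.031, -1.0, -0.0], [0.0, 0.0, -1.0]]
ft_force: [0.2, -0.6, -2.5]
finger_gap: 0.451
gripper_force: 81.4
```

```bash
for i in 1 2; do python3 -m pendant '{"jaw":[30,30,30],"offset":[[0,0,1.5],[0,0,0],[0,0,0]],"dr":[[0,0,0],[0,0,0],[0,0,0]]}' 80; done
```

```text
time_s: 15.28
eef_pos: [0.4782, 0.2667, 0.0042]
tool_rot: [[1.0, 0.031, -0.0], [0.031, -1.0, -0.0], [-0.0, 0.0, -1.0]]
ft_force: [0.6, -0.3, -3.2]
finger_gap: 0.454
gripper_force: 81.4
time_s: 15.53
eef_pos: [0.4786, 0.2669, 0.0034]
tool_rot: [[1.0, 0.031, 0.0], [0.031, -1.0, -0.0], [0.0, 0.0, -1.0]]
ft_force: [-1.0, -1.1, 2.5]
finger_gap: 0.451
gripper_force: 81.8
```

```bash
python3 -m pendant '{"jaw":[30,30,30,30,30,30],"offset":[[0,0,-0.7],[4,-2,0],[4,-2,0],[4,-2,0],[0,0,0],[0,0,0]],"dr":[[0,0,0],[0,0,0],[0,0,0],[0,0,0],[0,0,0],[0,0,0]]}' 80
python3 -m pendant '{"jaw":[30,30,30,30],"offset":[[2,0,0],[2,0,0],[0,0,0],[0,0,0]],"dr":[[0,0,0],[0,0,0],[0,0,0],[0,0,0]]}' 80
python3 -m pendant '{"jaw":[30,30,30,30],"offset":[[1.5,0,0],[1.5,0,0],[0,0,0],[0,0,0]],"dr":[[0,0,0],[0,0,0],[0,0,0],[0,0,0]]}' 80
```

```text
time_s: 16.03
eef_pos: [0.4909, 0.2736, 0.0034]
tool_rot: [[1.0, 0.03, 0.001], [0.03, -1.0, 0.001], [0.001, -0.001, -1.0]]
ft_force: [0.5, 0.5, -1.2]
finger_gap: 0.449
gripper_force: 81.5
time_s: 16.37
eef_pos: [0.4944, 0.2734, 0.0034]
tool_rot: [[1.0, 0.031, 0.0], [0.031, -1.0, 0.001], [0.0, -0.001, -1.0]]
ft_force: [-0.4, 0.8, -0.2]
finger_gap: 0.446
gripper_force: 81.5
time_s: 16.7
eef_pos: [0.4943, 0.2734, 0.0034]
tool_rot: [[0.999, 0.031, -0.005], [0.031, -1.0, -0.002], [-0.005, 0.002, -1.0]]
ft_force: [-6.0, -0.7, 4.4]
finger_gap: 0.451
gripper_force: 82.4
```

```bash
python3 -m pendant '{"jaw":[30,30,30,30],"offset":[[-2,0,-0.3],[0,-2,0],[0,-2,0],[0,0,0]],"dr":[[0,0,0],[0,0,0],[0,0,0],[0,0,0]]}' 80
python3 -m pendant '{"jaw":[30,30,30,30],"offset":[[0,-1.5,0],[0,-1.5,0],[0,0,0],[0,0,0]],"dr":[[0,0,0],[0,0,0],[0,0,0],[0,0,0]]}' 80
```

```text
time_s: 17.03
eef_pos: [0.4943, 0.2735, 0.0035]
tool_rot: [[1.0, 0.029, -0.003], [0.029, -1.0, -0.007], [-0.003, 0.007, -1.0]]
ft_force: [-4.2, -5.2, 4.6]
finger_gap: 0.449
gripper_force: 82.2
time_s: 17.37
eef_pos: [0.4942, 0.274, 0.0035]
tool_rot: [[1.0, 0.027, -0.004], [0.027, -1.0, -0.01], [-0.004, 0.01, -1.0]]
ft_force: [-5.5, -8.9, 7.7]
finger_gap: 0.446
gripper_force: 82.7
```

```bash
python3 -m pendant '{"jaw":[30,30,30,30,30],"offset":[[-3,2,-0.8],[-1,2,0],[0,0,0],[0,0,0],[0,0,0]],"dr":[[0,0,0],[0,0,0],[0,0,0],[0,0,0],[0,0,0]]}' 80
python3 -m pendant '{"jaw":[30,30,30,30],"offset":[[0,-2,0],[0,-2,0],[0,0,0],[0,0,0]],"dr":[[0,0,0],[0,0,0],[0,0,0],[0,0,0]]}' 80
python3 -m pendant '{"jaw":[30,30,30,30],"offset":[[0,-1.5,0],[0,-1.5,0],[0,0,0],[0,0,0]],"dr":[[0,0,0],[0,0,0],[0,0,0],[0,0,0]]}' 80
```

```text
time_s: 17.78
eef_pos: [0.4914, 0.2767, 0.0046]
tool_rot: [[1.0, 0.031, 0.001], [0.031, -1.0, 0.001], [0.001, -0.001, -1.0]]
ft_force: [-0.1, 0.3, -2.7]
finger_gap: 0.444
gripper_force: 81.4
time_s: 18.12
eef_pos: [0.4911, 0.2795, 0.0045]
tool_rot: [[1.0, 0.03, 0.0], [0.03, -1.0, -0.001], [-0.0, 0.001, -1.0]]
ft_force: [0.8, -2.6, -2.3]
finger_gap: 0.454
gripper_force: 81.5
time_s: 18.45
eef_pos: [0.4911, 0.2795, 0.0043]
tool_rot: [[1.0, 0.029, -0.001], [0.029, -1.0, -0.006], [-0.001, 0.006, -1.0]]
ft_force: [0.8, -6.6, 0.6]
finger_gap: 0.448
gripper_force: 81.9
```

```bash
python3 -m pendant '{"jaw":[30,30,30,30,30,30],"offset":[[0,2.5,0],[0,0,0],[2,0,0],[2,0,0],[0,0,0],[0,0,0]],"dr":[[0,0,0],[0,0,0],[0,0,0],[0,0,0],[0,0,0],[0,0,0]]}' 80
python3 -m pendant '{"jaw":[30,30,30,30],"offset":[[1.5,0,0],[1.5,0,0],[0,0,0],[0,0,0]],"dr":[[0,0,0],[0,0,0],[0,0,0],[0,0,0]]}' 80
python3 -m pendant '{"jaw":[30,30,30,30,30],"offset":[[0,-2,0],[0,-2,0],[0,-2,0],[0,0,0],[0,0,0]],"dr":[[0,0,0],[0,0,0],[0,0,0],[0,0,0],[0,0,0]]}' 80
```

```text
time_s: 18.95
eef_pos: [0.4935, 0.2796, 0.0037]
tool_rot: [[1.0, 0.031, -0.003], [0.031, -1.0, -0.002], [-0.003, 0.002, -1.0]]
ft_force: [-1.6, -3.8, -2.2]
finger_gap: 0.453
gripper_force: 81.4
time_s: 19.28
eef_pos: [0.4941, 0.2797, 0.0036]
tool_rot: [[0.999, 0.031, -0.007], [0.031, -1.0, -0.004], [-0.007, 0.004, -1.0]]
ft_force: [-5.6, -5.1, 0.9]
finger_gap: 0.449
gripper_force: 82.0
time_s: 19.7
eef_pos: [0.494, 0.2795, 0.0037]
tool_rot: [[1.0, 0.03, -0.009], [0.03, -0.999, -0.014], [-0.009, 0.014, -1.0]]
ft_force: [-8.2, -12.9, 9.2]
finger_gap: 0.449
gripper_force: 82.8
```

```bash
python3 -m pendant '{"jaw":[30,30,30,30,30],"offset":[[2,0,-0.7],[2,-1,-0.5],[1,-1,0],[0,0,0],[0,0,0]],"dr":[[0,0,0],[0,0,0],[0,0,0],[0,0,0],[0,0,0]]}' 80
python3 -m pendant '{"jaw":[30,30,30,30,30,30],"offset":[[1,-1,0],[0,0,0],[0,0,0],[0,0,0],[0,0,0],[0,0,0]],"dr":[[0,0,0],[0,0,0],[0,0,0],[0,0,0],[0,0,0],[0,0,0]]}' 80
python3 - <<'E'
from h import *
t=optics.get_image("top"); cv2.imwrite("pics/end.png",t[:,:,::-1]); p0=cv2.imread("pics/top0.png").astype(int); d=abs(t[:,:,::-1].astype(int)-p0).max(2)
for n,(a,b,c,e) in dict(clock=(115,165,185,232),pin=(140,185,275,320)).items(): print(n,(d[a:b,c:e]>40).mean())
s=arm.read_state(); print(s["eef_pos"],s["ft_force"])
# block bores in wrist image -> block-in-world check
w=optics.get_image("wrist"); hs=cv2.cvtColor(w,cv2.COLOR_RGB2HSV); m=cv2.inRange(hs,(50,120,25),(75,255,255)); ys,xs=np.nonzero(m); print("green px bbox",xs.min(),xs.max(),ys.min(),ys.max())
E
```

```text
time_s: 20.12
eef_pos: [0.4938, 0.2793, 0.0038]
tool_rot: [[0.999, 0.03, -0.018], [0.03, -0.999, -0.02], [-0.018, 0.019, -1.0]]
ft_force: [-15.4, -16.4, 14.4]
finger_gap: 0.45
gripper_force: 83.4
time_s: 20.62
eef_pos: [0.4937, 0.2794, 0.0039]
tool_rot: [[0.999, 0.03, -0.02], [0.03, -0.999, -0.022], [-0.02, 0.021, -1.0]]
ft_force: [-17.6, -18.8, 17.4]
finger_gap: 0.449
gripper_force: 83.8
clock 0.0
pin 0.0
[0.49368215 0.2793457  0.00387111] [-16.07492885 -18.08270799  17.38402802]
green px bbox 263 386 232 426
```

Both fences are loaded at about 17 N and the bystanders haven't moved. I'll straighten the small tilt and take some load off the plate.

```bash
python3 -m pendant '{"jaw":[30,30,30,30,30,30],"offset":[[0,0,-0.7],[0,0,-0.7],[0,0,0],[0,0,0],[0,0,0],[0,0,0]],"dr":[[0.5,0.5,0],[0.5,0.5,0],[0,0,0],[0,0,0],[0,0,0],[0,0,0]]}' 80
```

```text
time_s: 21.22
eef_pos: [0.4944, 0.2798, 0.0036]
tool_rot: [[1.0, 0.03, -0.002], [0.03, -1.0, -0.002], [-0.002, 0.002, -1.0]]
ft_force: [-12.1, -14.5, 6.4]
finger_gap: 0.448
gripper_force: 82.7
```

```bash
python3 -m pendant '{"jaw":[30,30,30,30,30,30,30,30],"offset":[[0.5,-0.5,0],[0.5,0,0],[0,0,0],[0,0,0],[0,0,0],[0,0,0],[0,0,0],[0,0,0]],"dr":[[0,0,0],[0,0,0],[0,0,0],[0,0,0],[0,0,0],[0,0,0],[0,0,0],[0,0,0]]}' 80 && python3 -c "
from station import arm
print(arm.sign_off())"
```

```text
time_s: 21.88
eef_pos: [0.4943, 0.2798, 0.0036]
tool_rot: [[1.0, 0.03, -0.004], [0.03, -1.0, -0.003], [-0.004, 0.003, -1.0]]
ft_force: [-14.4, -16.6, 9.2]
finger_gap: 0.448
gripper_force: 83.0
the job is handed in; nothing more can be done
None
```

I handed the job in at about 22 s; no verdict came back. The green spacer is held upright on the plate and pressed at about 14 N towards the short fence and 17 N towards the long fence. The drawer is out at its stop, the plain spacer was in it when last seen, and the clock and pin fixture have not moved.

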